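# Pull down the high cabinet hatch with the hook pole

## Task

Take the hook pole (the one with its steel end bent down) from the rack, hook its pin from above into the ring of the wider cabinet's hatch and pull, so that this hatch swings fully down. Leave the narrower cabinet's hatch shut, and lay the hook pole back level across both bars of the rack.

Things in the scene. Friction and masses are not known exactly. Their poses are not given: they have to be found in the camera images.
- hook_pole_mid (a point): Hook pole's balance point, where to grasp it (150 g, lying level): on the axis of a square wooden handle 22 x 22 mm that runs from 140 mm behind to 90 mm ahead of it; then an 8 mm steel rod on the same axis, its end 240 mm ahead bent square down as a pin. x along the pole to the pin, z up. The other pole on the rack, 140 mm away on either side, has the same handle but no pin.
- hook_pin (a point): Middle of the hook pole's 8 mm pin: 240 mm ahead of hook_pole_mid along the pole and 25 mm below the pole's axis; the pin reaches 29 mm further down (54 mm below the axis). Axes as hook_pole_mid.
- wide_hatch_eye (a point): Centre of the steel ring on the hatch of the wider cabinet (220 mm wide, the other 150; both 280 high). Opening 34 mm, wire 6 mm; level when shut, free above: the pin enters from above. It turns with the hatch: x square into the hatch, y along the hinge. Ring centre 34 mm before the hatch's face, 100 mm above the level hinge line at the face's lower edge, 20 mm below its top edge.
- wide_hatch (a joint): Angle of the wider hatch: 0 shut (upright), growing as its top swings out and down; 1.57 level, stop at 1.6. May start up to 0.08 ajar. It moves under about 1 N at the ring, stays where left below about 0.3 rad, and beyond about 0.5 rad sinks by itself to the stop in some 3 s, damped.
- narrow_hatch (a joint): Angle of the narrower cabinet's hatch: 0 shut. It has the same kind of ring. To be left shut.
- rack: Fixed pole rack. Origin on the bench under its middle; x along the poles towards their rod ends, y across, z up. Two cross bars at x = 50 and -50 mm (20 mm wide, 320 mm long, tops 80 mm above the bench) carry the handles, pole axes 91 mm above the bench; end boards at y = 160 and -160 mm rise 12 mm over the bars. Poles start about 70 mm either side of the middle.

How it is judged:
By the outcome, as a careful person would: the job done as asked, in the order asked, and still so for the second after the job is handed in, with the robot touching nothing.
It also fails if it takes over 51 s, if anything falls off the work surface, if the arm or the gripper's body presses on something with over 40 N, if the wrist force passes 120 N, or if a joint passes its speed limit or range.

## Robot

A 7-joint arm with a two-finger parallel gripper is mounted at the origin on the work surface. World frame = base frame: x ahead of the robot, y to its left, z up, the work surface at z = 0. Lengths are in m, angles in rad, forces in N, time in s.
With the tool pointing down it reaches from about 0.4 to 0.85 m from the base axis. Payload 4.4 kg.
Tool frame: the origin (TCP) lies midway between the tips of the shut fingers; the grasp point (between the pads) lies hold_point_z behind it (hold_point_z is the distance from the TCP to the grasp point, in m); z points along the fingers, x is the direction in which the jaws open and shut, and the axes are right-handed (so a half turn about z gives the same grasp; the last joint's range is limited). The gripper opens to 94 mm and grips with 3 to 60 N. Pads are 16 mm wide; open, the fingers measure 119 mm over their backs; the gripper's body (75 mm by 177 mm) begins 78 mm behind the grasp point.
Start: joints at [1.22, 0.628, 0.038, 1.517, -0.027, 0.996, -0.02], TCP at [0.183, -0.624, 0.205] pointing down, gripper open.
Joint ranges: [-3.06, 3.06], [-0.37, 2.12], [-1.25, 1.32], [0.18, 2.47], [-1.1, 4.24], [0.23, 1.98], [-2.94, 2.94]. Speed limits (rad/s): [2.57, 2.57, 3.14, 3.14, 3.14, 3.14, 3.14].

## Interface

Orientations are given as a rotation vector (axis times angle).
In Python, from plant import state, camera, hand_in, hold_point_z gives the robot as it stands.
- The arm moves only by the tool send_rows, never from a script. Its argument "increments" is a list of rows, each an object with "jaw": the opening, from 0 (shut) to 1 (fully open); "delta_pos": the shift along the tool's x, y, z in cm, a list of three; "twist": the turn about the tool's z in rad. A call has exactly 10 rows; each row is the pose to reach, as a shift and turn from the pose commanded when the call began, along the tool's axes at that moment; what a row does not reach only later rows make up. A row lasts 1/8 s, in which the tool goes at most 62.5 mm and 10.7 degrees, less where a joint would pass 70% of its speed; a pose out of reach is approached as far as the arm can. A call with a gripper value outside its range is refused whole. The fingers move at their own pace and stop on an object; "grip_force" is the grip in N (left out, the last holds). Time passes only in rows, so rows that repeat a pose let the fingers close, or fill a call up. It gives the time, the measured TCP pose, the force and the opening at its end, in the units of the state.
- state(): the state, without advancing time (a new reading comes with each control period).
- camera(name): name is "side" or "top"; returns a dict with "pixels" (384x512x3 uint8, red, green, blue), "intrinsics" (3x3 intrinsics, pixels), "origin" and "rotation" of the camera in the world. Camera axes: x right, y down, z forward; pixel columns grow to the right and rows downward; lengths in m; the calibration is good to about 2 mm. A picture is of the moment at which its call begins. There is no depth.
- hand_in(): hands the job in, once; it reports no verdict.
The state is a dict: "t": time; "joint_positions": joint angles; "qvel": joint speeds; "effort": joint torques, N m; "position": TCP position; "tool_rot": TCP orientation; "wrist_force": force on the tool from outside, world axes, zero at the start; "ft_torque": the same for the moment, N m; "width": finger opening in m.
Only numpy, scipy, OpenCV 4.12 (cv2) and the standard library are available. Lean on these libraries where they do the work, as an engineer would, in place of code of your own. Each camera call takes 0.05 s, during which the arm holds its last target. There are 200 camera calls.

## Working session

There is one attempt and no reset: what is moved stays moved. The work goes in short steps, Python scripts to look and compute and a tool call to move; the robot and the scene stay as the last step left them, time stands still between calls to the robot, and variables do not carry over. Pictures are saved under pics/ and viewed, about 8 in all and at most 12, crops included, and the job is handed in when it is done.

Besides the shell and the picture viewer there is one more tool, called after "Call:" as name([rows], argument=value, ...), one row to a line, values as JSON. send_rows: Moves the arm, as the interface text tells. Its arguments: {"type":"object","properties":{"increments":{"type":"array"},"grip_force":{"type":"number"}},"required":["increments"]}

```bash
ls; mkdir -p pics; python3 - <<'E'
from plant import state,camera,hold_point_z
import cv2,numpy as np,pickle
s=state()
print({k:np.round(v,3) for k,v in s.items()},hold_point_z)
for n in("top","side"):
    c=camera(n);cv2.imwrite(f"pics/{n}0.png",c["pixels"][:,:,::-1]);pickle.dump(c,open(n+".pkl","wb"))
    print(n,c["intrinsics"],c["origin"],c["rotation"])
E
```

```text
pics
{'t': np.float64(0.0), 'joint_positions': array([ 1.22 ,  0.629,  0.038,  1.518, -0.027,  0.996, -0.02 ]), 'qvel': array([ 0.   , -0.002,  0.002,  0.   ,  0.001, -0.   ,  0.001]), 'effort': array([ 0.0000e+00, -5.4973e+01,  1.1440e+00, -1.8663e+01, -5.2000e-02,
        2.4000e-02,  0.0000e+00]), 'position': array([ 0.182, -0.623,  0.205]), 'tool_rot': array([-2.513e+00,  1.883e+00,  2.000e-03]), 'wrist_force': array([0.45 , 0.277, 0.403]), 'ft_torque': array([-0.019, -0.017,  0.007]), 'width': np.float64(0.094)} 0.0188
top [[429.53694449   0.         258.79878678]
 [  0.         429.53694449 185.64850139]
 [  0.           0.           1.        ]] [ 0.35227733 -0.00157403  1.26291852] [-2.12725422  2.15229397 -0.1433057 ]
side [[491.15423192   0.         259.67505499]
 [  0.         491.15423192 191.93417301]
 [  0.           0.           1.        ]] [-0.26111409  0.48180348  1.17387893] [-1.26158043  2.33864523 -0.8755537 ]
```

View pics/top0.png

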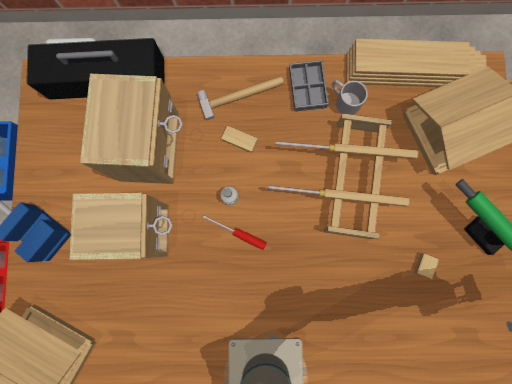

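View pics/side0.png

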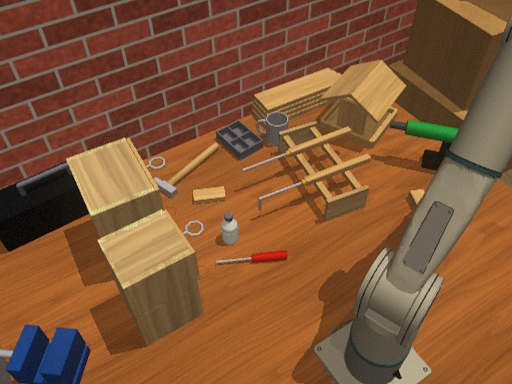

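```bash
cat > h.py <<'E'
import numpy as np,cv2,pickle
from scipy.spatial.transform import Rotation as R
from scipy.optimize import least_squares
def rot(c):
    r=np.array(c["rotation"]); return R.from_rotvec(r).as_matrix() if r.shape==(3,) else r
def ray(c,p):
    return np.array(c["origin"]),rot(c)@np.linalg.inv(c["intrinsics"])@np.array([p[0],p[1],1.])
def atz(c,p,z):
    o,d=ray(c,p); return o+d*(z-o[2])/d[2]
def proj(c,X):
    q=c["intrinsics"]@(rot(c).T@(np.array(X)-c["origin"])); return q[:2]/q[2]
def tri(c1,p1,c2,p2):
    (a,d),(b,e)=ray(c1,p1),ray(c2,p2)
    s=np.linalg.lstsq(np.c_[d,-e],b-a,rcond=None)[0]
    x,y=a+d*s[0],b+e*s[1]; return (x+y)/2,np.linalg.norm(x-y)
def load(n): return pickle.load(open(n+".pkl","rb"))
def crop(c,x,y,w,h,k): return cv2.resize(c["pixels"][y:y+h,x:x+w,::-1],None,fx=k,fy=k,interpolation=cv2.INTER_CUBIC)
E
python3 - <<'E'
from h import *
t,s=load("top"),load("side")
a=crop(t,80,65,110,105,3.5 and 4);b=crop(s,130,130,90,105,4)
cv2.imwrite("pics/c1.png",np.hstack([a,b]))
a=crop(t,260,105,165,140,4);cv2.imwrite("pics/c2.png",a)
print(rot(t).round(2))
E
```

```text
[[-0.01 -0.99  0.15]
 [-1.    0.01  0.01]
 [-0.01 -0.15 -0.99]]
```

View pics/c1.png

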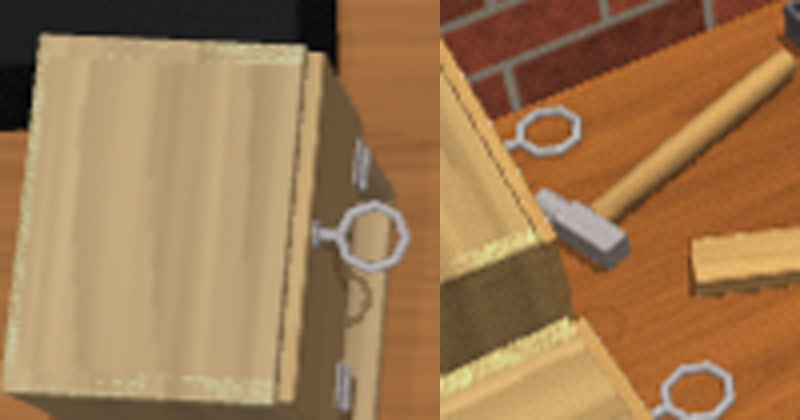

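View pics/c2.png

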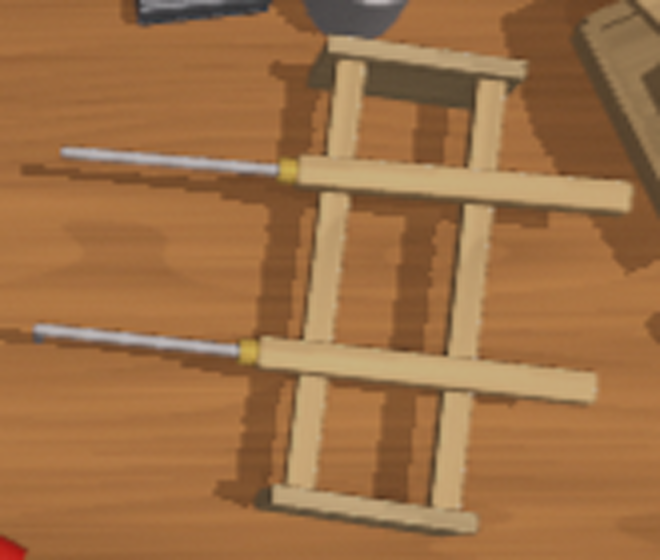

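```bash
python3 - <<'E'
from h import *
t,s=load("top"),load("side")
P=lambda x,y,ox=260,oy=105:(ox+(x+.5)/4-.5,oy+(y+.5)/4-.5)
e,err=tri(t,P(372,237,80,65),s,P(549-440,131,130,130));print("eye",e.round(4),err.round(4))
n,err=tri(t,(162,226),s,P(697-440,389,130,130));print("narrow eye",n.round(4),err.round(4))
tip=atz(t,P(38,329),.091);bk=atz(t,P(596,387),.102);ft=atz(t,P(239,350),.095);fh=atz(t,P(260,352),.102)
print(tip,bk,ft,fh)
d=(tip-bk)[:2];L=np.linalg.norm(d);d/=L;print("L",L,"yaw",np.degrees(np.arctan2(d[1],d[0])),"front-back",np.linalg.norm((ft-bk)[:2]),np.linalg.norm((fh-bk)[:2]))
print("mid from back",bk[:2]+d*.14,"from tip",tip[:2]-d*.244)
a,b=[atz(t,P(*p,80,65),.28)for p in((307,45),(276,403))]
v=(a-b)[:2];print("cab width",np.linalg.norm(v),"hinge dir deg",np.degrees(np.arctan2(v[1],v[0])),a,b)
a,b=[atz(t,P(*p,80,65),e[2]+.02)for p in((325,52),(293,402))]
v=(a-b)[:2];print("hatch",np.linalg.norm(v),np.degrees(np.arctan2(v[1],v[0])),a,b)
# rack bars centre: bars' corner/edge ends z=.08
q=[atz(t,P(*p),.08)[:2]for p in((350,62),(490,82),(300,488),(447,508))]
print(np.array(q).round(3),np.mean(q,0)); v=q[0]-q[2];print(np.degrees(np.arctan2(v[1],v[0])),np.linalg.norm(v))
# pole yaw from side
print(R.from_rotvec([-2.513,1.883,.002]).as_matrix().round(3))
for z in(0,.02,.05):print(z,e[2])
E
```

```text
eye [0.6539 0.2168 0.2569] 0.0017
narrow eye [0.4075 0.2368 0.2618] 0.0001
[ 0.52105405 -0.01635482  0.091     ] [ 0.47507944 -0.39286367  0.102     ] [ 0.5042219  -0.15360351  0.095     ] [ 0.50176223 -0.16690272  0.102     ]
L 0.3793053869000961 yaw 83.03821099749621 front-back 0.24102843463679866 0.22753092906093622
mid from back [ 0.49204847 -0.25389586] from tip [ 0.49147945 -0.25855586]
cab width 0.21990001506711795 hinge dir deg -3.3588010319137047 [0.76768446 0.2539898  0.28      ] [0.54816218 0.26687343 0.28      ]
hatch 0.21558834425261258 -3.7131258941180336 [0.76438609 0.24378382 0.27686663] [0.54925031 0.25774552 0.27686663]
[[ 0.711 -0.241]
 [ 0.695 -0.339]
 [ 0.41  -0.194]
 [ 0.396 -0.294]] [ 0.5531471  -0.26693091]
-8.760732895994133 0.30449868121355833
[[ 0.281 -0.96  -0.   ]
 [-0.96  -0.281  0.002]
 [-0.002 -0.    -1.   ]]
0 0.25686663024864886
0.02 0.25686663024864886
0.05 0.25686663024864886
```

```bash
cat >> h.py <<'E'
def go(x,y,z,poleyaw,note=""):
    "print tool-axis shift (cm) and twist to bring the grasp point to x,y,z with the pole axis at poleyaw deg"
    from plant import state,hold_point_z as hz
    s=state();M=R.from_rotvec(s["tool_rot"]).as_matrix();p=np.array(s["position"])
    d=M.T@(np.array([x,y,z])+M[:,2]*hz-p)*100
    a=np.degrees(np.arctan2(M[1,0],M[0,0]));w=((poleyaw-90)-a+180)%360-180
    print(note,"t",round(float(s["t"]),2),"grasp pt",(p-M[:,2]*hz).round(4),"poleyaw",round(a+90,2),"tilt",M[:,2].round(3),"delta cm",d.round(2),"twist",round(-np.radians(w),3),"F",np.round(s["wrist_force"],2),"w",round(float(s["width"]),4))
E
python3 -c "
from h import *
go(.492,-.256,.19,83)"
```

```text
t 0.1 grasp pt [ 0.1825 -0.6233  0.2234] poleyaw 16.32 tilt [-0.001  0.002 -1.   ] delta cm [-26.55 -40.03   3.39] twist -1.164 F [-0.58  0.12  0.44] w 0.0939
```

Call:
send_rows([
  {"jaw":1,"delta_pos":[-1.5,-2.5,0],"twist":-0.07},
  {"jaw":1,"delta_pos":[-4.5,-6.7,0],"twist":-0.2},
  {"jaw":1,"delta_pos":[-7.8,-11.7,0.5],"twist":-0.34},
  {"jaw":1,"delta_pos":[-11.1,-16.7,1],"twist":-0.49},
  {"jaw":1,"delta_pos":[-14.4,-21.7,1.5],"twist":-0.63},
  {"jaw":1,"delta_pos":[-17.7,-26.7,2],"twist":-0.78},
  {"jaw":1,"delta_pos":[-21,-31.7,2.5],"twist":-0.92},
  {"jaw":1,"delta_pos":[-24,-36.2,3],"twist":-1.05},
  {"jaw":1,"delta_pos":[-26,-39.2,3.4],"twist":-1.14},
  {"jaw":1,"delta_pos":[-26.6,-40,3.4],"twist":-1.164},
], grip_force=40)

```text
t: 1.35
position: [0.4929, -0.2536, 0.171]
tool_rot: [-3.135, 0.184, 0.001]
wrist_force: [-0.1, 0.3, -0.1]
width: 0.0943
```

```bash
python3 -c "
from h import *
go(.492,-.256,.091,83)"
```

```text
t 1.35 grasp pt [ 0.4929 -0.2536  0.1898] poleyaw 83.28 tilt [-0.     0.002 -1.   ] delta cm [-0.06  0.27  9.88] twist 0.005 F [-0.08  0.31 -0.05] w 0.0943
```

Call:
send_rows([
  {"jaw":1,"delta_pos":[0,0.2,1.5],"twist":0.0},
  {"jaw":1,"delta_pos":[-0.1,0.3,4.5],"twist":0.0},
  {"jaw":1,"delta_pos":[-0.1,0.3,7.5],"twist":0.0},
  {"jaw":1,"delta_pos":[-0.1,0.3,9.4],"twist":0},
  {"jaw":1,"delta_pos":[-0.1,0.3,9.9],"twist":0},
  {"jaw":0.6,"delta_pos":[-0.1,0.3,9.9],"twist":0},
  {"jaw":0.1,"delta_pos":[-0.1,0.3,9.9],"twist":0},
  {"jaw":0.1,"delta_pos":[-0.1,0.3,9.9],"twist":0},
  {"jaw":0.1,"delta_pos":[-0.1,0.3,9.9],"twist":0},
  {"jaw":0.1,"delta_pos":[-0.1,0.3,9.9],"twist":0},
], grip_force=40)

```text
t: 2.6
position: [0.4906, -0.259, 0.0727]
tool_rot: [3.136, -0.191, 0.001]
wrist_force: [-0.6, 0.8, -0.1]
width: 0.0474
```

```bash
python3 -c "
from h import *
go(.492,-.256,.35,83)
d=np.array([np.cos(np.radians(86)),np.sin(np.radians(86))]);print('hover hand',np.array([.6539,.2168])-.24*d)"
```

```text
t 2.6 grasp pt [ 0.4906 -0.259   0.0915] poleyaw 83.01 tilt [ 0. -0. -1.] delta cm [  0.11  -0.32 -25.85] twist 0.0 F [-0.56  0.83 -0.11] w 0.0474
hover hand [ 0.63715845 -0.02261537]
```

Call:
send_rows([
  {"jaw":0.1,"delta_pos":[0,0,0],"twist":0.0},
  {"jaw":0.1,"delta_pos":[0,0,0],"twist":0.0},
  {"jaw":0.1,"delta_pos":[0,0,0],"twist":0.0},
  {"jaw":0.1,"delta_pos":[0,0,0],"twist":0},
  {"jaw":0.1,"delta_pos":[0,0,0],"twist":0},
  {"jaw":0.1,"delta_pos":[0,0,-0.6],"twist":0},
  {"jaw":0.1,"delta_pos":[0,0,-2],"twist":0},
  {"jaw":0.1,"delta_pos":[0,0,-4.5],"twist":0},
  {"jaw":0.1,"delta_pos":[0,0,-7],"twist":0},
  {"jaw":0.1,"delta_pos":[0,0,-8],"twist":0},
], grip_force=40)

```text
t: 3.85
position: [0.4914, -0.2594, 0.1546]
tool_rot: [3.135, -0.192, 0.005]
wrist_force: [0.3, 0.1, -1.4]
width: 0.0215
```

```bash
python3 -c "
from h import *
go(.637,-.035,.36,86)"
```

```text
t 3.85 grasp pt [ 0.4913 -0.2594  0.1734] poleyaw 83.01 tilt [ 0.003 -0.001 -1.   ] delta cm [ 11.78 -24.03 -18.65] twist -0.052 F [ 0.27  0.13 -1.44] w 0.0215
```

Call:
send_rows([
  {"jaw":0.1,"delta_pos":[0,0,-2],"twist":0.0},
  {"jaw":0.1,"delta_pos":[0.5,-1,-6],"twist":0.0},
  {"jaw":0.1,"delta_pos":[1.5,-3.5,-10],"twist":0.0},
  {"jaw":0.1,"delta_pos":[3,-7,-13.5],"twist":-0.01},
  {"jaw":0.1,"delta_pos":[5,-11,-16],"twist":-0.02},
  {"jaw":0.1,"delta_pos":[7.5,-15.5,-17.5],"twist":-0.03},
  {"jaw":0.1,"delta_pos":[9.5,-19.5,-18.5],"twist":-0.04},
  {"jaw":0.1,"delta_pos":[11,-22.5,-18.6],"twist":-0.05},
  {"jaw":0.1,"delta_pos":[11.7,-23.8,-18.6],"twist":-0.052},
  {"jaw":0.1,"delta_pos":[11.8,-24,-18.6],"twist":-0.052},
])

```text
t: 5.1
position: [0.6364, -0.0351, 0.3378]
tool_rot: [3.139, -0.109, -0.002]
wrist_force: [0.5, -0.9, -1.6]
width: 0.0217
```

```bash
python3 - <<'E'
from h import *
from plant import camera
go(.637,-.023,.335,86)
t,s=camera("top"),camera("side")
pickle.dump(t,open("top1.pkl","wb"));pickle.dump(s,open("side1.pkl","wb"))
cv2.imwrite("pics/c3.png",np.hstack([crop(t,135,90,100,100,4),crop(s,130,80,100,100,4)]))
E
```

```text
t 5.1 grasp pt [ 0.6365 -0.0351  0.3566] poleyaw 86.02 tilt [-0.002 -0.    -1.   ] delta cm [-0.03 -1.21  2.16] twist 0.0 F [ 0.47 -0.92 -1.59] w 0.0217
```

View pics/c3.png

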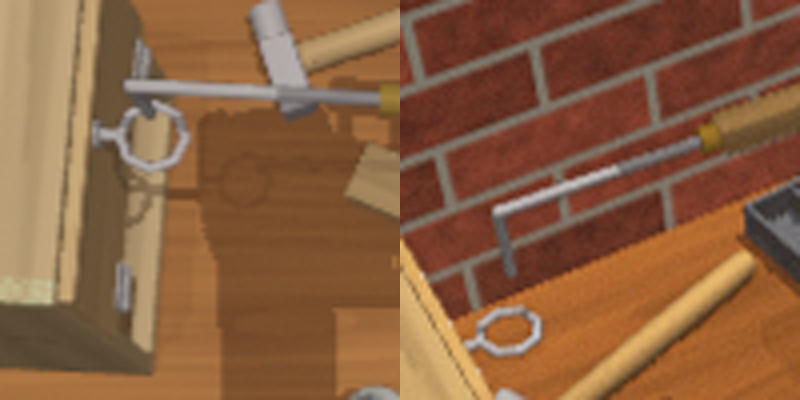

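```bash
python3 - <<'E'
from h import *
t,s=load("top1"),load("side1")
T=lambda x,y:(135+(x+.5)/4-.5,90+(y+.5)/4-.5)
S=lambda x,y:(130+(x-400+.5)/4-.5,80+(y+.5)/4-.5)
for n,a,b in(("ring",(153,137),(509,331)),("pintop",(129,87),(497,212)),("pinbot",(151,111),(511,274))):
    e,r=tri(t,T(*a),s,S(*b));print(n,e.round(4),r.round(4))
y=np.radians(86.02);g=np.array([.6365,-.0351,.3566])
print("expected pin", g+np.array([.24*np.cos(y),.24*np.sin(y),-.025]))
E
```

```text
ring [0.6542 0.2165 0.2564] 0.0012
pintop [0.6518 0.2078 0.3583] 0.002
pinbot [0.6554 0.2072 0.3025] 0.003
expected pin [0.65315798 0.2043212  0.3316    ]
```

Call:
send_rows([
  {"jaw":0.1,"delta_pos":[0.05,-0.4,0],"twist":0.0},
  {"jaw":0.1,"delta_pos":[0.1,-0.9,0],"twist":0.0},
  {"jaw":0.1,"delta_pos":[0.1,-0.9,0.8],"twist":0.0},
  {"jaw":0.1,"delta_pos":[0.1,-0.9,2],"twist":0},
  {"jaw":0.1,"delta_pos":[0.1,-0.9,3.3],"twist":0},
  {"jaw":0.1,"delta_pos":[0.1,-0.9,4.6],"twist":0},
  {"jaw":0.1,"delta_pos":[0.1,-0.9,5.9],"twist":0},
  {"jaw":0.1,"delta_pos":[0.1,-0.9,6.9],"twist":0},
  {"jaw":0.1,"delta_pos":[0.1,-0.9,7.3],"twist":0},
  {"jaw":0.1,"delta_pos":[0.1,-0.9,7.3],"twist":0},
])

```text
t: 6.45
position: [0.6384, -0.0263, 0.2654]
tool_rot: [-3.14, 0.11, 0.0]
wrist_force: [0.1, -0.9, -1.2]
width: 0.0217
```

```bash
python3 - <<'E'
from h import *
from plant import camera
go(.637,-.026,.282,86)
t,s=camera("top"),camera("side")
cv2.imwrite("pics/c4.png",np.hstack([crop(t,135,90,80,80,5),crop(s,130,110,80,80,5)]))
E
```

```text
t 6.45 grasp pt [ 0.6384 -0.0263  0.2842] poleyaw 85.99 tilt [-0.  0. -1.] delta cm [-0.15 -0.02  0.22] twist -0.0 F [ 0.14 -0.9  -1.18] w 0.0217
```

View pics/c4.png

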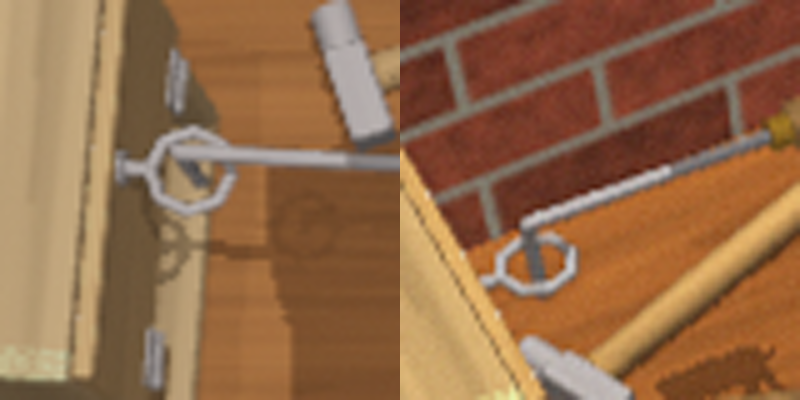

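Call:
send_rows([
  {"jaw":0.1,"delta_pos":[0,0.7,0],"twist":0.0},
  {"jaw":0.1,"delta_pos":[0,1.4,0],"twist":0.0},
  {"jaw":0.1,"delta_pos":[0,2.2,0.3],"twist":0.0},
  {"jaw":0.1,"delta_pos":[0,3,0.8],"twist":0},
  {"jaw":0.1,"delta_pos":[0,3.8,1.4],"twist":0},
  {"jaw":0.1,"delta_pos":[0,4.5,2.1],"twist":0},
  {"jaw":0.1,"delta_pos":[0,5.1,2.8],"twist":0},
  {"jaw":0.1,"delta_pos":[0,5.7,3.6],"twist":0},
  {"jaw":0.1,"delta_pos":[0,6.2,4.2],"twist":0},
  {"jaw":0.1,"delta_pos":[0,6.5,4.6],"twist":0},
])

```text
t: 7.8
position: [0.6338, -0.0893, 0.2186]
tool_rot: [-3.137, 0.108, 0.001]
wrist_force: [0.9, 7.4, -4.2]
width: 0.0219
```

```bash
python3 - <<'E'
from h import *
from plant import camera
go(.637,-.095,.33,86)
t,s=camera("top"),camera("side")
cv2.imwrite("pics/c5.png",np.hstack([crop(t,135,90,100,100,4),crop(s,130,110,100,100,4)]))
E
```

```text
t 7.8 grasp pt [ 0.6338 -0.0894  0.2374] poleyaw 86.04 tilt [-0.     0.003 -1.   ] delta cm [ 0.35  0.51 -9.26] twist 0.001 F [ 0.87  7.41 -4.23] w 0.0219
```

View pics/c5.png

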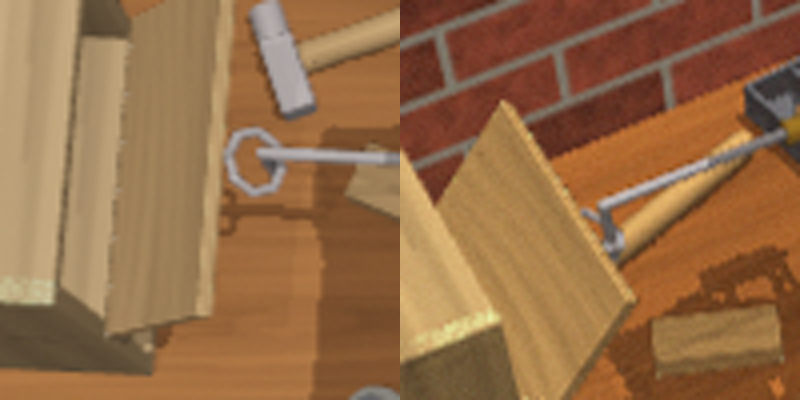

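Call:
send_rows([
  {"jaw":0.1,"delta_pos":[0,0.3,0.4],"twist":0.0},
  {"jaw":0.1,"delta_pos":[0,0.6,0.9],"twist":0.0},
  {"jaw":0.1,"delta_pos":[0,0.5,0.9],"twist":0.0},
  {"jaw":0.1,"delta_pos":[0,0.3,0.4],"twist":0},
  {"jaw":0.1,"delta_pos":[0,0.3,-1],"twist":0},
  {"jaw":0.1,"delta_pos":[0,0.4,-3],"twist":0},
  {"jaw":0.1,"delta_pos":[0,0.5,-5.5],"twist":0},
  {"jaw":0.1,"delta_pos":[0,0.5,-8],"twist":0},
  {"jaw":0.1,"delta_pos":[0,0.5,-9.5],"twist":0},
  {"jaw":0.1,"delta_pos":[0,0.5,-10],"twist":0},
])

```text
t: 9.15
position: [0.6339, -0.0812, 0.3177]
tool_rot: [-3.12, 0.093, 0.003]
wrist_force: [2.9, 24.4, -16.7]
width: 0.0219
```

```bash
python3 - <<'E'
from h import *
from plant import camera
go(.637,-.095,.33,86)
t,s=camera("top"),camera("side")
pickle.dump(t,open("top2.pkl","wb"));pickle.dump(s,open("side2.pkl","wb"))
cv2.imwrite("pics/c6.png",np.hstack([crop(t,135,80,133,150,3),crop(s,130,80,133,150,3)]))
E
```

```text
t 9.15 grasp pt [ 0.634  -0.0815  0.3365] poleyaw 86.58 tilt [-0.001  0.02  -1.   ] delta cm [0.39 1.34 0.62] twist 0.01 F [  2.92  24.35 -16.7 ] w 0.0219
```

View pics/c6.png

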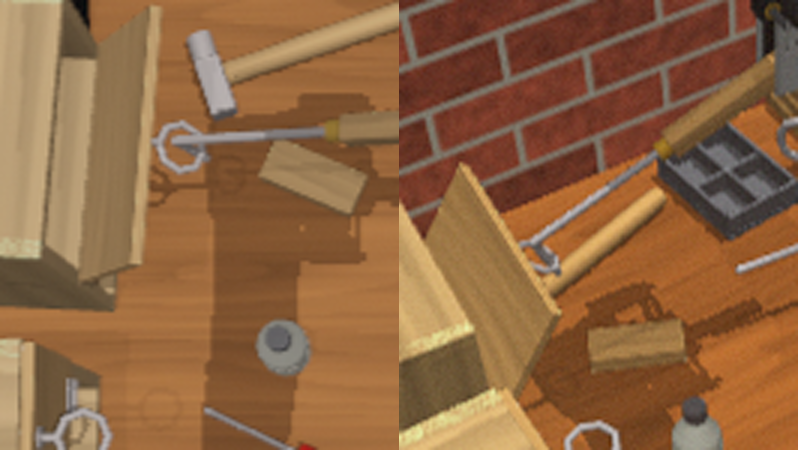

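```bash
python3 - <<'E'
from h import *
t,s=load("top2"),load("side2")
T=lambda x,y:(135+(x+.5)/3-.5,80+(y+.5)/3-.5)
S=lambda x,y:(130+(x-399+.5)/3-.5,80+(y+.5)/3-.5)
for n,a,b in(("ring",(182,147),(543,258)),("rodend",(175,142),(527,247)),("ferrule",(332,130),(665,148)),("hatchcornerR(top far)",(155,8),(464,165)),("hatchnear",(143,264),(556,310))):
    e,r=tri(t,T(*a),s,S(*b));print(n,e.round(4),r.round(4), "from mid",(e-np.array([.634,-.0815,.3365])).round(3))
cv2.imwrite("pics/c7.png",np.hstack([crop(t,175,110,40,40,10),crop(s,160,140,40,40,10)]))
E
```

```text
ring [0.6504 0.1657 0.2194] 0.0063 from mid [ 0.016  0.247 -0.117]
rodend [0.6537 0.173  0.2332] 0.0028 from mid [ 0.02   0.255 -0.103]
ferrule [0.6407 0.0372 0.2954] 0.0057 from mid [ 0.007  0.119 -0.041]
hatchcornerR(top far) [0.7575 0.1842 0.2604] 0.0019 from mid [ 0.123  0.266 -0.076]
hatchnear [0.5472 0.1938 0.259 ] 0.0047 from mid [-0.087  0.275 -0.078]
```

View pics/c7.png

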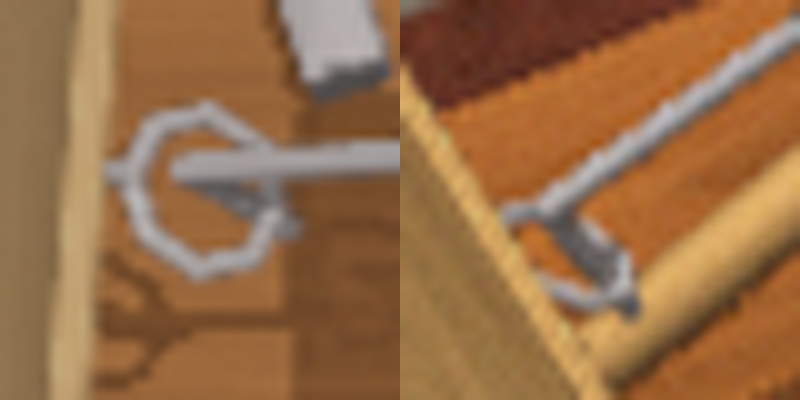

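Call:
send_rows([
  {"jaw":0.1,"delta_pos":[0,-0.5,0],"twist":0.0},
  {"jaw":0.1,"delta_pos":[0,-1.0,0],"twist":0.0},
  {"jaw":0.1,"delta_pos":[0,-1.5,0],"twist":0.0},
  {"jaw":0.1,"delta_pos":[0,-2,0],"twist":0},
  {"jaw":0.1,"delta_pos":[0,-2.4,0],"twist":0},
  {"jaw":0.1,"delta_pos":[0,-2.4,0],"twist":0},
  {"jaw":0.1,"delta_pos":[0,-2.4,-0.4],"twist":0},
  {"jaw":0.1,"delta_pos":[0,-2.4,-0.8],"twist":0},
  {"jaw":0.1,"delta_pos":[0,-2.4,-1.2],"twist":0},
  {"jaw":0.1,"delta_pos":[0,-2.4,-1.2],"twist":0},
])

```text
t: 10.5
position: [0.6353, -0.0725, 0.3319]
tool_rot: [3.139, -0.11, 0.001]
wrist_force: [-0.1, -2.4, -1.5]
width: 0.0219
```

```bash
python3 - <<'E'
from h import *
from plant import camera
go(.637,-.071,.337,86)
t,s=camera("top"),camera("side")
pickle.dump(t,open("top3.pkl","wb"));pickle.dump(s,open("side3.pkl","wb"))
cv2.imwrite("pics/c8.png",np.hstack([crop(t,160,90,80,80,5),crop(s,140,110,80,80,5)]))
E
```

```text
t 10.5 grasp pt [ 0.6353 -0.0725  0.3507] poleyaw 85.98 tilt [ 0. -0. -1.] delta cm [ 0.16 -0.16  1.37] twist -0.0 F [-0.1  -2.36 -1.49] w 0.0219
```

View pics/c8.png

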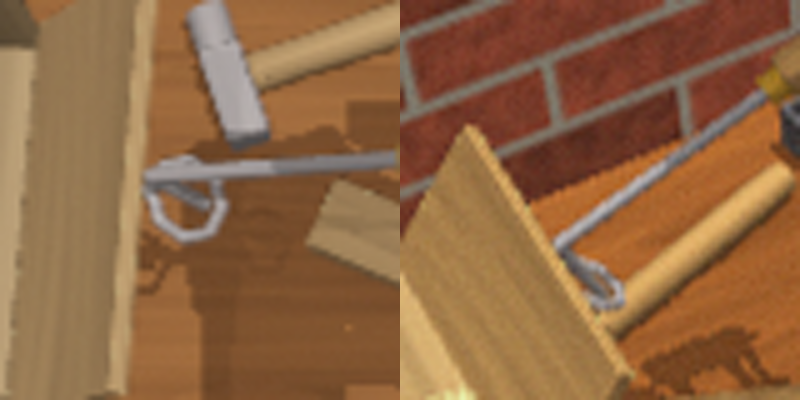

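Call:
send_rows([
  {"jaw":0.1,"delta_pos":[0,0,-0.5],"twist":0.0},
  {"jaw":0.1,"delta_pos":[0,0,-1],"twist":0.0},
  {"jaw":0.1,"delta_pos":[0,0,-1.5],"twist":0.0},
  {"jaw":0.1,"delta_pos":[0,0,-2],"twist":0},
  {"jaw":0.1,"delta_pos":[0,0,-2.5],"twist":0},
  {"jaw":0.1,"delta_pos":[0,0,-3],"twist":0},
  {"jaw":0.1,"delta_pos":[0,0,-3.5],"twist":0},
  {"jaw":0.1,"delta_pos":[0,0,-4],"twist":0},
  {"jaw":0.1,"delta_pos":[0,0,-4.5],"twist":0},
  {"jaw":0.1,"delta_pos":[0,0,-4.5],"twist":0},
])

```text
t: 11.85
position: [0.6354, -0.072, 0.377]
tool_rot: [-3.14, 0.11, -0.001]
wrist_force: [-0.1, 0.4, -0.9]
width: 0.0216
```

```bash
python3 - <<'E'
from h import *
from plant import camera
go(.637,-.071,.337,86)
t,s=camera("top"),camera("side")
pickle.dump(t,open("top4.pkl","wb"));pickle.dump(s,open("side4.pkl","wb"))
cv2.imwrite("pics/c9.png",np.hstack([crop(t,135,85,100,120,4),crop(s,130,75,100,120,4)]))
E
```

```text
t 11.85 grasp pt [ 0.6354 -0.072   0.3958] poleyaw 85.99 tilt [ 0.001  0.    -1.   ] delta cm [ 0.14 -0.11  5.88] twist -0.0 F [-0.1   0.37 -0.9 ] w 0.0216
```

View pics/c9.png

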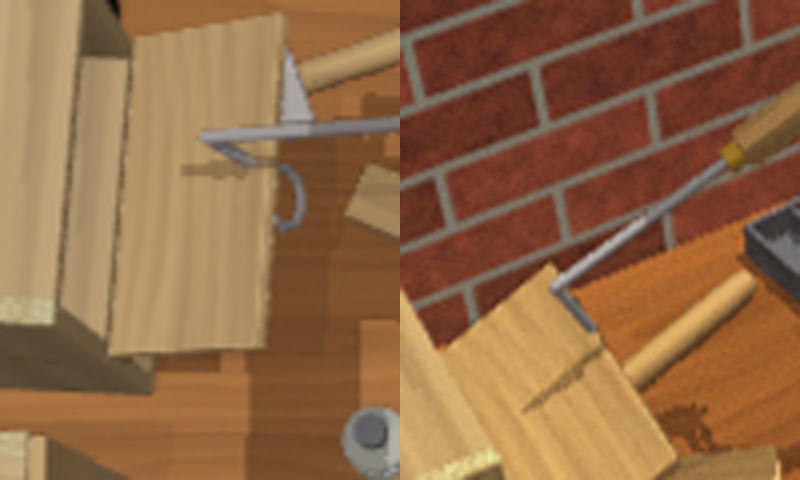

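```bash
python3 - <<'E'
from h import *
t,s=load("top4"),load("side4")
T=lambda x,y:(135+(x+.5)/4-.5,85+(y+.5)/4-.5)
S=lambda x,y:(130+(x-400+.5)/4-.5,75+(y+.5)/4-.5)
g=np.array([.6354,-.072,.3958])
for n,a,b in(("rodend",(206,136),(555,288)),("pinbot",(249,162),(593,329))):
    e,r=tri(t,T(*a),s,S(*b));print(n,e.round(4),r.round(4),"from grasp",(e-g).round(4),np.linalg.norm(e-g).round(4))
go(.491,-.259,.18,83)
E
```

```text
rodend [0.6554 0.1773 0.292 ] 0.0025 from grasp [ 0.02    0.2493 -0.1038] 0.2708
pinbot [0.6522 0.1586 0.2471] 0.0037 from grasp [ 0.0168  0.2306 -0.1487] 0.2749
 t 11.95 grasp pt [ 0.6351 -0.0721  0.3952] poleyaw 85.99 tilt [-0.  0. -1.] delta cm [-13.07  19.65  21.52] twist 0.052 F [ 0.25  0.22 -1.42] w 0.0219
```

Call:
send_rows([
  {"jaw":0.1,"delta_pos":[-0.6,1.0,0],"twist":0.0},
  {"jaw":0.1,"delta_pos":[-2,3.2,0],"twist":0.01},
  {"jaw":0.1,"delta_pos":[-4,6.4,0.5],"twist":0.02},
  {"jaw":0.1,"delta_pos":[-6.3,10,2],"twist":0.03},
  {"jaw":0.1,"delta_pos":[-8.6,13.6,4.5],"twist":0.04},
  {"jaw":0.1,"delta_pos":[-10.7,17,8],"twist":0.05},
  {"jaw":0.1,"delta_pos":[-12.3,19.6,12],"twist":0.052},
  {"jaw":0.1,"delta_pos":[-13.1,20.9,15.5],"twist":0.052},
  {"jaw":0.1,"delta_pos":[-13.2,21.2,18.3],"twist":0.052},
  {"jaw":0.1,"delta_pos":[-13.2,21.2,19.5],"twist":0.052},
])

```text
t: 13.2
position: [0.487, -0.275, 0.1801]
tool_rot: [-3.135, 0.194, 0.004]
wrist_force: [-0.1, -0.5, -0.9]
width: 0.0216
```

```bash
python3 -c "
from h import *
go(.489,-.274,.092,83)"
```

```text
t 13.2 grasp pt [ 0.487  -0.275   0.1989] poleyaw 82.92 tilt [-0.002  0.001 -1.   ] delta cm [ 0.21 -0.12 10.69] twist -0.001 F [-0.07 -0.51 -0.91] w 0.0216
```

Call:
send_rows([
  {"jaw":0.1,"delta_pos":[0.1,-0.1,1],"twist":0.0},
  {"jaw":0.1,"delta_pos":[0.2,-0.1,2.5],"twist":0},
  {"jaw":0.1,"delta_pos":[0.2,-0.1,4],"twist":0},
  {"jaw":0.1,"delta_pos":[0.2,-0.1,5.2],"twist":0},
  {"jaw":0.1,"delta_pos":[0.2,-0.1,6],"twist":0},
  {"jaw":0.1,"delta_pos":[0.2,-0.1,6.6],"twist":0},
  {"jaw":0.1,"delta_pos":[0.2,-0.1,7.2],"twist":0},
  {"jaw":0.1,"delta_pos":[0.2,-0.1,7.8],"twist":0},
  {"jaw":0.1,"delta_pos":[0.2,-0.1,8.4],"twist":0},
  {"jaw":0.1,"delta_pos":[0.2,-0.1,8.4],"twist":0},
], grip_force=20)

```text
t: 14.45
position: [0.4906, -0.2731, 0.0969]
tool_rot: [-3.135, 0.192, 0.001]
wrist_force: [0.2, 0.3, -0.5]
width: 0.0218
```

```bash
python3 -c "
from h import *
go(.489,-.274,.092,83)"
```

```text
t 14.45 grasp pt [ 0.4906 -0.2731  0.1157] poleyaw 83.01 tilt [-0.001  0.001 -1.   ] delta cm [-0.15  0.11  2.37] twist 0.0 F [ 0.23  0.34 -0.47] w 0.0218
```

Call:
send_rows([
  {"jaw":0.1,"delta_pos":[0,0,0.4],"twist":0.0},
  {"jaw":0.1,"delta_pos":[0,0,0.8],"twist":0},
  {"jaw":0.1,"delta_pos":[0,0,1.2],"twist":0},
  {"jaw":0.1,"delta_pos":[0,0,1.6],"twist":0},
  {"jaw":0.1,"delta_pos":[0,0,1.9],"twist":0},
  {"jaw":0.1,"delta_pos":[0,0,2.1],"twist":0},
  {"jaw":0.1,"delta_pos":[0,0,2.3],"twist":0},
  {"jaw":0.1,"delta_pos":[0,0,2.4],"twist":0},
  {"jaw":0.1,"delta_pos":[0,0,2.4],"twist":0},
  {"jaw":0.1,"delta_pos":[0,0,2.4],"twist":0},
], grip_force=20)

```text
t: 15.7
position: [0.4909, -0.2735, 0.0734]
tool_rot: [-3.136, 0.191, -0.0]
wrist_force: [-0.8, -0.4, 2.1]
width: 0.0219
```

```bash
python3 - <<'E'
from h import *
from plant import camera
go(.489,-.274,.092,83)
t,s=camera("top"),camera("side")
pickle.dump(t,open("top5.pkl","wb"));pickle.dump(s,open("side5.pkl","wb"))
# expected pixels of rod end (outer) level, for comparison with image
g=np.array([.4906,-.2731,.0915]);d=np.array([np.cos(np.radians(83)),np.sin(np.radians(83)),0])
for L in(.24,.27):
    X=g+d*L;print(L,proj(t,X).round(1),proj(s,X).round(1),proj(s,X-[0,0,.054]).round(1))
# bright steel pixels: rod is grey among orange in the side view
for n,c in(("top",t),("side",s)):
    p=c["pixels"].astype(int);sat=p.max(2)-p.min(2)
    q=proj(c,g+d*.2).astype(int);w=25
    m=(sat[q[1]-w:q[1]+w,q[0]-w-15:q[0]+w]<30)
    ys,xs=np.nonzero(m);print(n,q,[(int(x+q[0]-w-15),round(float(ys[xs==x].mean()+q[1]-w),1),int((xs==x).sum())) for x in sorted(set(xs))][::3])
E
```

```text
t 15.7 grasp pt [ 0.4909 -0.2735  0.0922] poleyaw 83.01 tilt [ 0.  0. -1.] delta cm [-0.18  0.07  0.02] twist 0.0 F [-0.83 -0.38  2.06] w 0.0219
0.24 [275.9 187.2] [264.5 195.6] [264.5 207.4]
0.27 [265. 186.] [255.3 199.1] [255.5 210.9]
top [290 188] [(264, 187.0, 3), (267, 186.5, 2), (270, 187.0, 3), (273, 187.0, 3), (276, 187.5, 2), (279, 187.5, 2), (282, 188.0, 3), (285, 188.5, 2), (288, 188.5, 2), (291, 189.0, 3), (294, 189.0, 3), (297, 189.5, 2), (300, 190.0, 3), (303, 190.0, 3), (306, 190.0, 3), (309, 191.0, 3), (312, 191.0, 3)]
side [276 190] [(243, 169.5, 2), (246, 168.5, 2), (249, 167.5, 2), (252, 166.0, 3), (255, 196.2, 9), (258, 188.7, 3), (261, 199.5, 2), (264, 198.0, 3), (267, 197.0, 3), (270, 195.0, 3), (273, 194.0, 3), (276, 193.0, 3), (279, 192.0, 3), (282, 190.5, 2), (285, 189.5, 2), (288, 188.5, 2), (291, 187.5, 2), (294, 185.5, 2), (297, 185.0, 1)]
```

Call:
send_rows([
  {"jaw":0.1,"delta_pos":[0,0,0.2],"twist":0.0},
  {"jaw":0.1,"delta_pos":[0,0,0.3],"twist":0},
  {"jaw":0.1,"delta_pos":[0,0,0.3],"twist":0},
  {"jaw":0.3,"delta_pos":[0,0,0.2],"twist":0},
  {"jaw":0.5,"delta_pos":[0,0,0.1],"twist":0},
  {"jaw":0.7,"delta_pos":[0,0,0],"twist":0},
  {"jaw":0.9,"delta_pos":[0,0,0],"twist":0},
  {"jaw":1,"delta_pos":[0,0,0],"twist":0},
  {"jaw":1,"delta_pos":[0,0,0],"twist":0},
  {"jaw":1,"delta_pos":[0,0,0],"twist":0},
], grip_force=5)

```text
t: 17.05
position: [0.4908, -0.2736, 0.0735]
tool_rot: [-3.136, 0.191, 0.0]
wrist_force: [-1.4, 0.4, 0.0]
width: 0.0849
```

```bash
python3 -c "
from h import *
go(.489,-.274,.25,83)"
```

```text
t 17.05 grasp pt [ 0.4908 -0.2736  0.0923] poleyaw 83.01 tilt [-0.  0. -1.] delta cm [ -0.17   0.06 -15.77] twist 0.0 F [-1.37  0.45  0.03] w 0.0849
```

Call:
send_rows([
  {"jaw":1,"delta_pos":[0,0,-0.5],"twist":0.0},
  {"jaw":1,"delta_pos":[0,0,-2],"twist":0},
  {"jaw":1,"delta_pos":[0,0,-5],"twist":0},
  {"jaw":1,"delta_pos":[0,0,-9],"twist":0},
  {"jaw":1,"delta_pos":[0,1,-13],"twist":0},
  {"jaw":1,"delta_pos":[0,5,-16],"twist":0},
  {"jaw":1,"delta_pos":[0,10,-17],"twist":0},
  {"jaw":1,"delta_pos":[0,15,-17],"twist":0},
  {"jaw":1,"delta_pos":[0,18,-17],"twist":0},
  {"jaw":1,"delta_pos":[0,19,-17],"twist":0},
])

```text
t: 18.3
position: [0.4666, -0.4643, 0.2441]
tool_rot: [3.135, -0.196, 0.0]
wrist_force: [-0.5, 0.5, -0.4]
width: 0.094
```

```bash
python3 - <<'E'
from h import *
from plant import camera
go(.489,-.274,.25,83)
t,s=camera("top"),camera("side")
pickle.dump(t,open("top6.pkl","wb"));pickle.dump(s,open("side6.pkl","wb"))
a=crop(t,40,65,400,190,2);b=crop(s,40,80,345,180,2)
b=b[:, :690]; b=cv2.copyMakeBorder(b,0,0,0,110,cv2.BORDER_CONSTANT)
im=np.vstack([a,b]);print(im.shape);cv2.imwrite("pics/c10.png",cv2.resize(im,None,fx=.8,fy=.8,interpolation=cv2.INTER_AREA))
E
```

```text
t 18.3 grasp pt [ 0.4666 -0.4642  0.2629] poleyaw 82.83 tilt [ 0.    -0.001 -1.   ] delta cm [ -0.15 -19.16   1.28] twist -0.003 F [-0.48  0.47 -0.37] w 0.094
(740, 800, 3)
```

View pics/c10.png

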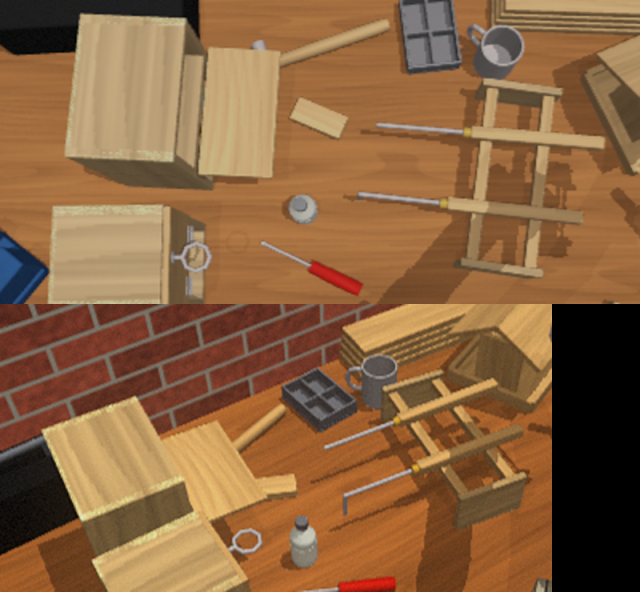

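```bash
python3 - <<'E'
from h import *
t,s,t0=load("top6"),load("side6"),load("top")
d0=cv2.absdiff(t["pixels"],t0["pixels"]).max(2)[205:245,140:180];print("narrow ring diff max/mean",d0.max(),d0.mean().round(2))
# fit rod in both views at two stations and triangulate via top ray & level-hypothesis
def line(c,x0,x1,y0,y1):
    p=c["pixels"][y0:y1,x0:x1].astype(int);m=(p.max(2)-p.min(2)<35)
    ys,xs=np.nonzero(m);k=np.polyfit(xs+x0,ys+y0,1)
    for _ in range(4):
        r=np.abs(np.polyval(k,xs+x0)-ys-y0)<2;k=np.polyfit(xs[r]+x0,ys[r]+y0,1)
    return k,int(r.sum())
kt,n1=line(t,268,312,180,198);ks,n2=line(s,262,295,180,205);print(kt,ks,n1,n2)
def at(xt):
    o,d=ray(t,(xt,np.polyval(kt,xt)))
    f=lambda z:(lambda q:q[1]-np.polyval(ks,q[0]))(proj(s,o+d*(z-o[2])/d[2]))
    from scipy.optimize import brentq
    z=brentq(f,-.1,.3);return o+d*(z-o[2])/d[2]
a,b=at(270),at(310);print(a.round(4),b.round(4),"pitch deg",np.degrees(np.arctan2(a[2]-b[2],np.linalg.norm((a-b)[:2]))).round(2))
E
```

```text
narrow ring diff max/mean 4 1.66
[1.08966596e-01 1.57055566e+02] [ -0.37691651 295.64686213] 123 82
[ 0.5224 -0.0188  0.0892] [ 0.5089 -0.1287  0.0891] pitch deg 0.06
```

```bash
python3 -c "
from plant import hand_in
print(hand_in())"
```

```text
the job is handed in; nothing more can be done
None
```

The wider cabinet's hatch is fully down, the narrower one is still shut, and the hook pole is back level across both rack bars. I handed the job in at about 18.4 s.

**What went wrong:** On the first lift-out, the pin jammed in the tilted ring, with about 24 N along the pole and 17 N downward. The pole tipped about 22° nose-down in the grip and slid about 27 mm forward. I moved the hand back in to release the tension. The hatch then sank by itself and the pin lifted free. Lowering the pole onto the rack brought it level again.

**Last checks:**
- **Wider hatch:** the last picture shows it swung out flat. I did not measure its final angle. It had sunk to nearly level about 6.5 s before I handed in.
- **Narrower hatch:** the area around its ring in the last picture matches the first to within image noise.
- **Hook pole:** it lies across both bars, within about 0.1° of level. Its measured axis height is 0.089 m, against the expected 0.091 m.
- **Robot:** the gripper is open, clear of everything, and the wrist force is near zero.

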